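Close up two wood blocks in the quick clamp, then let them go

ROBOT

A 6-joint arm with a two-finger parallel gripper is mounted at the origin on the work surface. World frame = base frame: x ahead of the robot, y to its left, z up, the work surface at z = 0. Lengths are in m, angles in rad, forces in N, time in s.
With the tool pointing down it reaches from about 0.25 to 0.725 m from the base axis. Payload 4 kg.
Tool frame: the origin (TCP) lies between the finger pads; the fingertips stand 8 mm ahead of it and the grasp point (between the pads) lies 11 mm behind it (nose_length is the z of the fingertips in the tool frame, in m); z points along the fingers, y is the line along which they close (so a half turn about z gives the same grasp; the last joint's range is limited). The gripper opens to 85 mm and grips with 20 to 120 N. Pads are 22 mm wide; open, the fingers measure 114 mm over their backs; the gripper's body (76 mm by 85 mm) begins 54 mm behind the grasp point. The pads swing forward as they close: fully open they stand 13 mm farther back than shut.
Start: joints at [1.244, 0.241, 0.005, 1.335, 0, 1.571], TCP at [0.161, 0.474, 0.239] pointing down, gripper open.
Joint ranges: [-2.72, 2.72], [-1.05, 1.87], [-1.09, 1.28], [-1.99, 2.15], [-1.42, 1.44], [-3.14, 3.14]. Speed limits (rad/s): [2.79, 2.79, 3.14, 3.14, 3.14, 3.14].

INTERFACE

Orientations are given as a unit quaternion [w, x, y, z].
In Python, from bench import * gives the robot as it stands.
- The arm moves only by the shell command python3 -m inch 'ROWS'. ROWS is JSON, one flat list of numbers, 7 for each row, row after row: the turn, a rotation vector about the tool's x, y, z in degrees, then the shift along the tool's x, y, z in mm, then the gripper's target within -1 to 1 (fully open at 1, half-way at 0, shut at -1). A call has 1 to 10 rows; each row shifts and turns the commanded pose from where the row before left it, along the tool's axes as they then stand; what a row does not reach is not made up. A row lasts 1/12 s, in which the tool goes at most 41.7 mm and 7.16 degrees, less where a joint would pass 70% of its speed; a pose out of reach is approached as far as the arm can. A call with a gripper value outside its range is refused whole. The fingers move at their own pace and stop on an object; the grip force is fixed at half the most. Time passes only in rows, so rows that do not move let the fingers close. It gives the time, the measured TCP pose, the force, the opening and the grip force at its end, in the units of the state.
- observe(): the state, without advancing time (a new reading comes with each control period).
- snapshot(name): name is "side" or "top"; returns a dict with "color" (384x512x3 uint8, red, green, blue), "intrinsics" (3x3 intrinsics, pixels), "T" (4x4, takes a point from camera to world coordinates). Camera axes: x right, y down, z forward; pixel columns grow to the right and rows downward; lengths in m; the calibration is good to about 2 mm. A picture is of the moment at which its call begins. There is no depth.
- sign_off(): hands the job in; it is judged then, once.
The state is a dict: "time": time; "q": joint angles; "dq": joint speeds; "joint_torque": joint torques, N m; "tcp_pos": TCP position; "tool_rot": TCP orientation; "contact_force": force on the tool from outside, world axes, zero at the start; "moment": the same for the moment, N m; "grip_width": finger opening in m; "grasp_force": force on a finger pad.
Only numpy, scipy, OpenCV 4.12 (cv2) and the standard library are available. Lean on these libraries where they do the work, as an engineer would, in place of code of your own. Each camera call takes 0.05 s, during which the arm holds its last target. There are 200 camera calls.

TASK

Two loose wooden blocks stand between the jaws of the quick clamp on the steel plate. Squeeze that clamp's trigger as many times as it takes for the far jaw to walk in and push both blocks tight against the near jaw, with no gaps left; then press the release tab down until the jaw has sprung fully open again, leaving the blocks closed up where they are.

Things in the scene. Friction and masses are not known exactly. Their poses are not given: they have to be found in the camera images.
- clamp: Quick clamp on its side, fixed on a 270 x 115 x 10 mm steel plate, two wood blocks between its black jaws (a like clamp with no plate and empty jaws is not used). Origin: on the table below the bar's axis, at the near jaw's face. x: along the bar, handle to far jaw; y: where the jaws reach; z up. Along -y stick out a black fixed grip and, on its +x side, a grey sprung trigger.
- squeeze_point (a point): 35 mm up, at clamp x -70, y -60 mm: midway between the bars once squeezed. Bars: y -88 to -14, z 20 to 50 mm; plate edge at y -35. From the point the grip's rear face is 13 mm to -x; the trigger's front face 34 mm to +x at rest, 13 when pulled. Centre here, open 72 to 90 mm, one finger outside each bar, closing along x; close to 26 mm, then open.
- trigger (a joint): Trigger travel, m: 0 at rest, 0.021 fully pulled (along -x, to the grip). Springs back when let go. Needs 10 to 15 N; a 25 N grip is good. Each full pull moves the far jaw in by about 15 mm and a ratchet keeps it there; a pull stops short once the blocks are tight.
- jaw (a joint): Far jaw's travel towards the near jaw, m: 0 fully open. The gap between the jaw faces is 132 mm less this, so it reads about 0.052 with both blocks tight. It may settle back up to 5 mm (ratchet pitch) after a pull. While the release tab is held down a 5 N spring draws it back to 0.
- tab_top (a point): Centre of the top of the release tab: a grey pad, 26 (x) by 24 mm, 75 mm above the table, on the black body near the near jaw; the clamp's highest part. Pressed straight down with 3 to 6 N it tips down up to 6 mm; from 3.5 mm down it frees the jaw. Hold it 5 mm down for 1 s so that the jaw springs fully back.
- block_near_centre (a point): Centre of the loose wooden block nearer the handle, standing on the plate: 40 mm along the clamp's x, 50 mm along y, 24 mm high. Tight against the near jaw it is at clamp x = 20 mm.
- block_far_centre (a point): Centre of the second wooden block, same size, between the first and the far jaw. Closed up it is at clamp x = 60 mm.
Things that resemble listed ones, but are neither listed nor needed, are in the scene too. Leave any blue or red look-alike of the part that bears block_near_centre alone.

How it is judged:
On the way, in this order (a step that is already met when the one before it is completed fails the run):
1. the trigger is pulled (value of joint trigger above 0.012 m), for 0.05 s.
2. the far jaw has pushed both blocks up tight against the near jaw (value of joint jaw above 0.044 m and x of block_near_centre in the frame of squeeze_point below 0.095 m and x of block_far_centre in the frame of squeeze_point below 0.135 m), for 0.1 s.
At the end, for the whole second after the job is handed in: The far jaw is back within 8 mm of fully open and the trigger is out; the near block stands flat within 5 mm of touching the near jaw, the far block flat within 7 mm of its closed-up place, their centres less than 47 mm apart (40 mm when touching) (value of joint jaw below 0.008 m and value of joint trigger below 0.004 m and x of block_near_centre in the frame of squeeze_point below 0.095 m and x of block_far_centre in the frame of squeeze_point below 0.137 m and distance between block_near_centre and block_far_centre below 0.047 m and angle between each of block_near_centre, block_far_centre's own z axis and vertical below 0.17 rad).
It also fails if it takes over 64 s, if anything falls off the work surface, if the arm or the gripper's body presses on something with over 40 N, if the wrist force passes 120 N, or if a joint passes its speed limit or range.

## Working session

There is one attempt and no reset: what is moved stays moved. The work goes in short steps, Python scripts to look and compute and a shell command to move; the robot and the scene stay as the last step left them, time stands still between calls to the robot, and variables do not carry over. Pictures are saved under pics/ and viewed, at most 13 in all, crops included, and the job is handed in when it is done.

```bash
mkdir -p pics
cat > h.py <<'E'
from bench import *
import numpy as np, cv2
from scipy.spatial.transform import Rotation as R
def pix2w(s,u,v,z):
    K=np.array(s["intrinsics"]);T=np.array(s["T"])
    d=T[:3,:3]@np.linalg.solve(K,[u,v,1.]);o=T[:3,3]
    return o+d*(z-o[2])/d[2]
def w2pix(s,p):
    K=np.array(s["intrinsics"]);T=np.linalg.inv(np.array(s["T"]))
    c=K@(T[:3,:3]@np.array(p)+T[:3,3]);return c[:2]/c[2]
E
python3 - <<'E'
from h import *
import pickle
ims=[]
for n in("top","side"):
    s=snapshot(n);pickle.dump(s,open(n+".pkl","wb"));ims.append(s)
    cv2.imwrite(f"pics/{n}1.png",cv2.resize(s["color"][:,:,::-1],(800,600),interpolation=cv2.INTER_CUBIC))
    print(n,np.array(s["T"]).round(3).tolist())
print(observe())
E
```

```text
top [[0.015, -0.985, 0.172, 0.395], [-1.0, -0.017, -0.013, 0.057], [0.016, -0.171, -0.985, 1.098], [0.0, 0.0, 0.0, 1.0]]
side [[0.757, -0.39, 0.524, -0.047], [-0.653, -0.425, 0.627, -0.675], [-0.022, -0.817, -0.577, 0.768], [0.0, 0.0, 0.0, 1.0]]
{'time': 0.1, 'q': array([ 1.24400946e+00,  2.41303815e-01,  3.86352332e-03,  1.33523742e+00,
       -1.40020694e-05,  1.57082135e+00]), 'dq': array([-0.00129313, -0.00188055,  0.00363273, -0.00027347, -0.00088661,
       -0.00062136]), 'joint_torque': array([ 5.25211567e-05, -3.73137653e+01,  2.53010309e+01,  1.08641034e-02,
        7.59519799e-05, -1.46679980e-06]), 'tcp_pos': array([0.16032391, 0.47300455, 0.23852063]), 'tool_rot': array([-1.46100480e-04,  1.62679635e-01,  9.86678494e-01, -9.29303525e-04]), 'contact_force': array([ 0.4431918 ,  1.05551024, -0.4301938 ]), 'moment': array([ 0.03913306,  0.01525545, -0.09173955]), 'grasp_force': 0.0, 'grip_width': 0.0851929132401742}
```

View pics/top1.png

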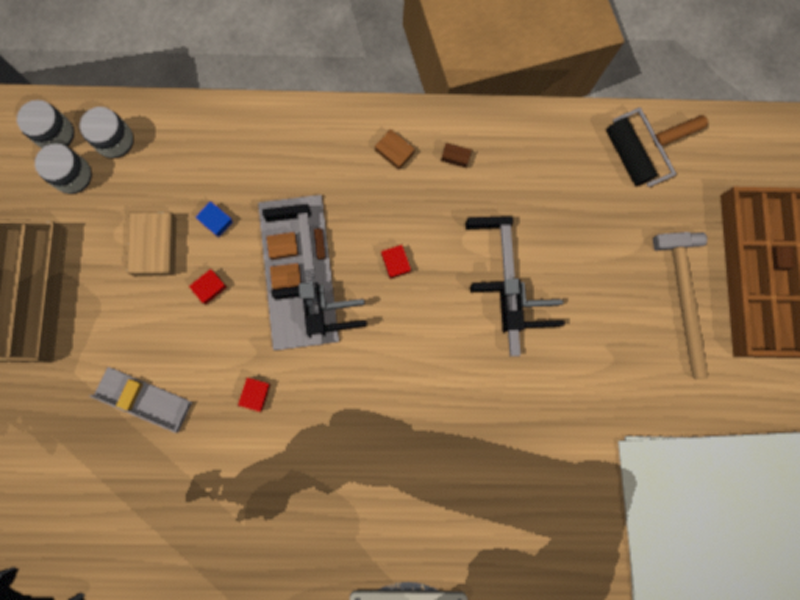

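View pics/side1.png

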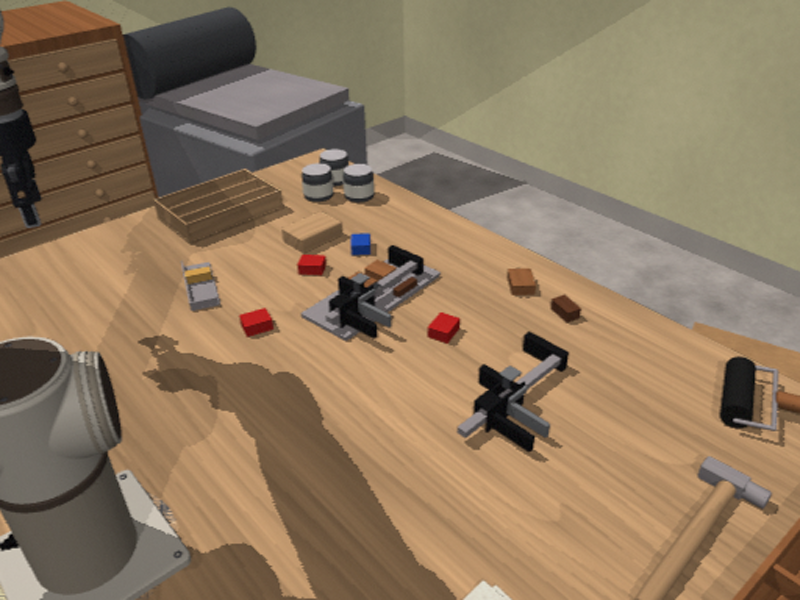

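The top view shows the clamp on its plate around (300,270) in the 800x600 image. The handle bars point right at rows ~302 (trigger) and ~325 (grip), and the far jaw is at the top. I'll enlarge both views.

Run:
```python
from h import *
import pickle
s=pickle.load(open("top.pkl","rb"));c=s["color"][118:232,158:246,::-1]
a=cv2.resize(c,None,fx=5.2,fy=5.2,interpolation=cv2.INTER_CUBIC)
s=pickle.load(open("side.pkl","rb"));c=s["color"][150:222,190:286,::-1]
cv2.imwrite("pics/t2.png",a)
cv2.imwrite("pics/s2.png",cv2.resize(c,None,fx=8,fy=8,interpolation=cv2.INTER_CUBIC))
```

```text
(no output)
```

View pics/t2.png

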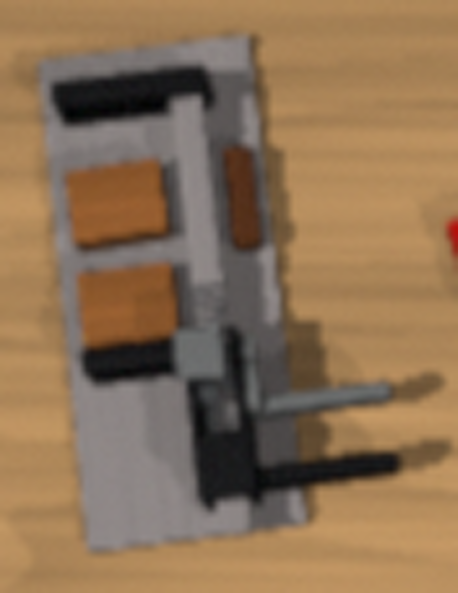

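View pics/s2.png

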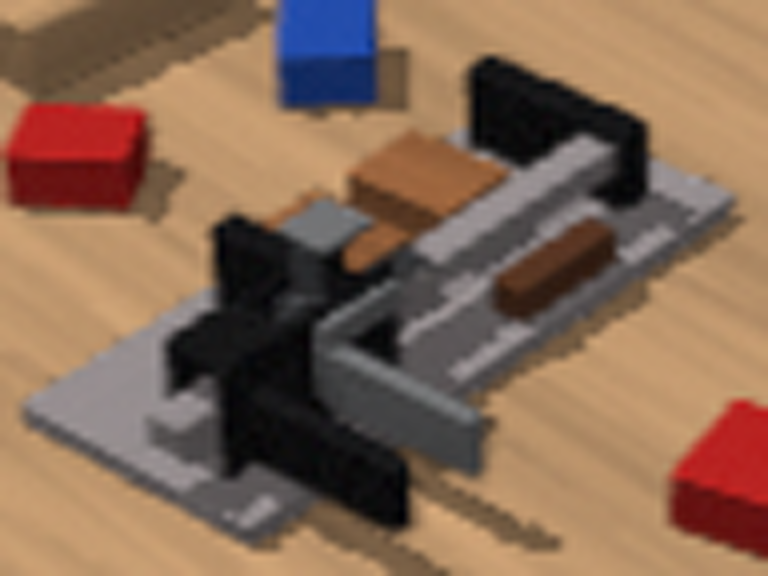

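The top crop shows the plate corners at about (40,60), (252,36), (88,548) and (308,522). The tab is centred near (199,354), the trigger tip is at (388,390) and the grip tip at (398,462). The side crop confirms the layout.

Run:
```python
from h import *
import pickle
s=pickle.load(open("top.pkl","rb"))
P=lambda u,v,z:pix2w(s,(u+.5)/5.2-.5+158,(v+.5)/5.2-.5+118,z)[:2]
TL,TR,BL,BR=[P(*c,.01) for c in[(40,60),(252,36),(88,548),(308,522)]]
for a,b in((TL,BL),(TR,BR),(TL,TR),(BL,BR)):
    d=a-b;print(np.linalg.norm(d).round(4),np.degrees(np.arctan2(d[1],d[0])).round(2))
ang=np.arctan2(*((TL-BL)+(TR-BR))[::-1])
a2=np.arctan2(*((TL-TR)+(BL-BR))[::-1])-np.pi/2
yaw=(ang*270+a2*115)/385;print("yaw",np.degrees([ang,a2,yaw]))
ex=np.array([np.cos(yaw),np.sin(yaw)]);ey=np.array([-ex[1],ex[0]])
M=(TL+TR+BL+BR)/4
# y: plate centre at clamp y=22.5
f=lambda p:((p-M)@ex*1e3,(p-M)@ey*1e3+22.5)
for n,c in dict(gripRearTip=(400,470,.05),gripFrontTip=(398,455,.05),trigFrontTip=(390,384,.05),trigRear=(390,397,.05),tab=(199,354,.075),jawface=(85,348,.06),gripRearRoot=(262,487,.05),bar_top=(187,100,.045)).items():
    print(n,np.round(f(P(*c)),1),P(*c).round(4))
print("M",M)
```

```text
0.2674 8.2
0.2678 8.13
0.1156 97.93
0.1153 97.71
yaw [8.16258411 7.81946325 8.06009346]
gripRearTip [-118.   -86.4] [0.5288 0.0761]
gripFrontTip [-110.3  -86.3] [0.5365 0.0773]
trigFrontTip [-73.5 -86.7] [0.5729 0.0821]
trigRear [-80.2 -85.9] [0.5662 0.0819]
tab [-51.   6.] [0.5822 0.177 ]
jawface [-37.9  64.2] [0.587  0.2364]
gripRearRoot [-118.   -16.2] [0.519  0.1457]
bar_top [90.4  0.9] [0.723  0.1918]
M [0.63041745 0.20049859]
```

```bash
cat > go.py <<'E'
from h import *
import sys
# clamp-frame target -> tool-axis shift; args: x y z (world m), optional yaw of tool y
yaw=np.radians(8.06);ex=np.array([np.cos(yaw),np.sin(yaw),0]);ey=np.array([-ex[1],ex[0],0])
O=np.array([.63042,.20050,0])-.0365*ex-.0225*ey
def clamp(x,y,z):return O+x*ex+y*ey+np.array([0,0,z])
if __name__=="__main__":
    t=clamp(*map(float,sys.argv[1:4]));st=observe()
    w,x,y,z=st["tool_rot"];r=R.from_quat([x,y,z,w]).as_matrix()
    want=np.column_stack([np.cross(ex,[0,0,-1]),ex,[0,0,-1]])
    print("t",st["time"],"tcp",st["tcp_pos"].round(4),"shift",(r.T@(t-st["tcp_pos"])*1e3).round(1),"turn",np.degrees(R.from_matrix(r.T@want).as_rotvec()).round(2),"w",round(st["grip_width"],4),"F",st["contact_force"].round(1),"q",np.round(st["q"],2))
E
python3 -m inch '[0,0,6.3,-37,3,0,1, 0,0,6.3,-37,3,0,1, 0,0,6.3,-37,3,0,1, 0,0,6.3,-37,3,0,1, 0,0,6.3,-37,3,0,1, 0,0,6.3,-37,3,0,1, 0,0,6.3,-37,3,0,1, 0,0,6.3,-37,3,0,1, 0,0,6.3,-37,3,0,1, 0,0,6.3,-37,3,0,1]'
python3 go.py -.07 -.06 .024
```

```text
time: 0.93
tcp_pos: [0.4219, 0.2337, 0.2387]
tool_rot: [-0.0, 0.656, 0.754, -0.0]
contact_force: [0.7, -0.7, 0.7]
grip_width: 0.0853
grasp_force: 0.0
t 0.9333 tcp [0.4219 0.2337 0.2387] shift [-144.4   95.7  214.6] turn [-0.03  0.02 -0.11] w 0.0853 F [ 0.7 -0.7  0.7] q [ 0.51  0.21 -0.04  1.32 -0.    1.94]
```

```bash
python3 -m inch '[0,0,0,-29,19,0,1, 0,0,0,-29,19,0,1, 0,0,0,-29,19,0,1, 0,0,0,-29,19,0,1, 0,0,0,-28,19,0,1, 0,0,0,0,0,35,1, 0,0,0,0,0,35,1, 0,0,0,0,0,35,1, 0,0,0,0,0,25,1, 0,0,0,0,0,0,1]'
python3 go.py -.07 -.06 .024
python3 - <<'E'
from h import *
from go import clamp
a=snapshot("side");b=snapshot("top")
def crop(s,p):
    u,v=w2pix(s,p).astype(int);c=s["color"][v-55:v+55,u-70:u+70,::-1]
    return cv2.resize(c,(560,440) if 0 else (400,314),interpolation=cv2.INTER_CUBIC)
p=clamp(-.05,-.03,.05)
cv2.imwrite("pics/p3.png",np.hstack([crop(a,p),crop(b,p)]))
E
```

```text
time: 1.77
tcp_pos: [0.5308, 0.1053, 0.1029]
tool_rot: [-0.004, 0.654, 0.756, -0.005]
contact_force: [-1.5, -1.0, -0.7]
grip_width: 0.0851
grasp_force: 0.0
t 1.7667 tcp [0.5308 0.1053 0.1029] shift [-2.2  6.5 78.9] turn [-0.74  0.04  0.19] w 0.0851 F [-1.5 -1.  -0.7] q [ 0.2   0.43 -0.1   1.06  0.    1.62]
```

View pics/p3.png

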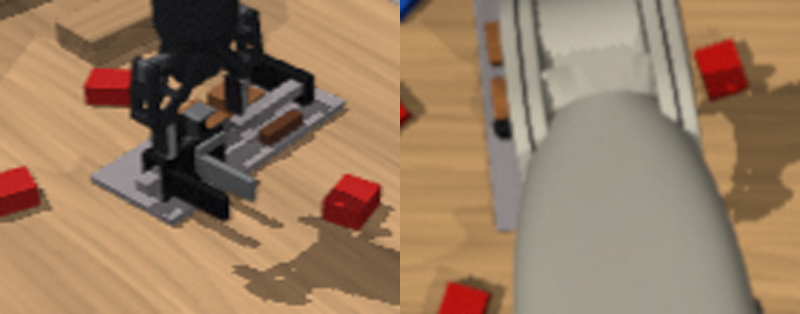

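The side view shows the open gripper above the handle, aligned with the bars. The top view is blocked by the arm. I'll let it settle, then descend with the correction.

```bash
python3 -m inch '[0,0,0,0,0,0,1, 0,0,0,0,0,0,1, 0,0,0,0,0,0,1]'
python3 go.py -.07 -.06 .024
```

```text
time: 2.12
tcp_pos: [0.5373, 0.107, 0.1115]
tool_rot: [0.001, 0.654, 0.756, 0.002]
contact_force: [-0.5, -0.1, 0.3]
grip_width: 0.0857
grasp_force: 0.0
t 2.1167 tcp [0.5373 0.107  0.1115] shift [-2.9 -1.5 87.5] turn [ 0.24 -0.01  0.23] w 0.0857 F [-0.5 -0.1  0.3] q [ 0.2   0.42 -0.09  1.06 -0.    1.62]
```

```bash
python3 -m inch '[0,0,0.2,-3,-1,16,1, 0,0,0,0,0,16,1, 0,0,0,0,0,14,1, 0,0,0,0,0,12,1, 0,0,0,0,0,12,1, 0,0,0,0,0,10,1, 0,0,0,0,0,7,1, 0,0,0,0,0,0,1, 0,0,0,0,0,0,1]'
python3 go.py -.07 -.06 .024
python3 - <<'E'
from h import *
from go import clamp
a=snapshot("side")
u,v=w2pix(a,clamp(-.06,-.04,.04)).astype(int)
for x in(-.036,-.083):print((w2pix(a,clamp(x,-.088,.05))-[u-48,v-36])*8)
cv2.imwrite("pics/p4.png",cv2.resize(a["color"][v-36:v+36,u-48:u+48,::-1],(768,576),interpolation=cv2.INTER_CUBIC))
E
```

```text
time: 2.87
tcp_pos: [0.5353, 0.1035, 0.0225]
tool_rot: [0.0, 0.656, 0.755, 0.0]
contact_force: [-0.9, -0.5, 0.4]
grip_width: 0.0855
grasp_force: 0.0
t 2.8667 tcp [0.5353 0.1035 0.0225] shift [ 0.2  1.2 -1.5] turn [0.01 0.   0.02] w 0.0855 F [-0.9 -0.5  0.4] q [ 0.19  0.52 -0.2   0.86 -0.    1.62]
[537.14366001 287.66183243]
[442.51072524 353.03154442]
```

View pics/p4.png

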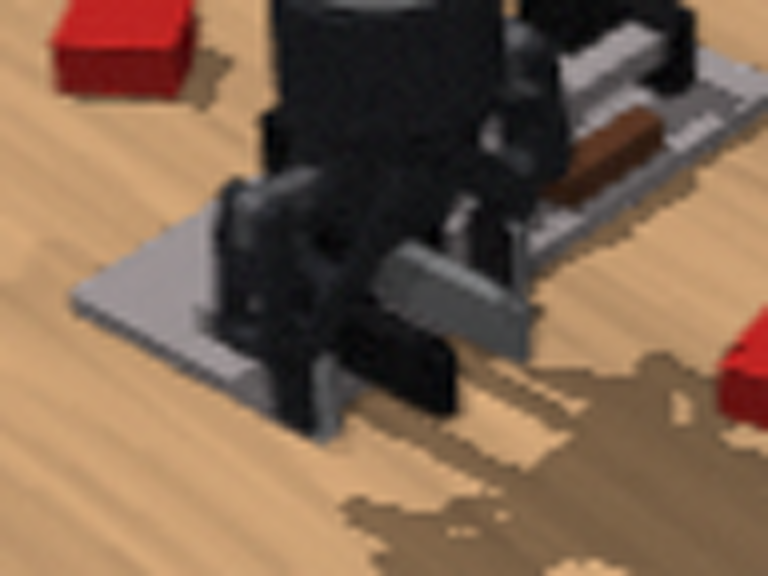

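The fingers straddle both bars: one is behind the black grip at (305,400), the other beyond the grey trigger at (500,260). First squeeze next.

```bash
python3 -m inch '[0,0,0,0,1,0,0.5, 0,0,0,0,0,0,0.2, 0,0,0,0,0,0,-0.1, 0,0,0,0,0,0,-0.4, 0,0,0,0,0,0,-0.4, 0,0,0,0,0,0,-0.4, 0,0,0,0,0,0,-0.4]'
python3 go.py -.07 -.06 .024
```

```text
time: 3.5
tcp_pos: [0.5381, 0.1039, 0.026]
tool_rot: [0.002, 0.655, 0.755, 0.002]
contact_force: [-3.2, -1.3, 16.7]
grip_width: 0.0257
grasp_force: 13.0
t 3.5 tcp [0.5381 0.1039 0.026 ] shift [ 0.2 -1.6  2. ] turn [ 0.3  -0.01  0.04] w 0.0257 F [-3.2 -1.3 16.7] q [ 0.19  0.51 -0.19  0.86 -0.    1.62]
```

```bash
python3 -m inch '[0,0,0,0,0,0,0.9, 0,0,0,0,0,0,0.9, 0,0,0,0,0,0,0.9, 0,0,0,0,0,0,0.9, 0,0,0,0,0,0,0.9, 0,0,0,0,0,0,0.9, 0,0,0,0,0,0,0.9]'
python3 go.py -.07 -.06 .024
python3 - <<'E'
from h import *
from go import clamp
ims=[]
for n in("side","top"):
    a=snapshot(n)
    u,v=w2pix(a,clamp(.04,.0,.03)).astype(int)
    ims.append(cv2.resize(a["color"][v-48:v+48,u-32:u+32,::-1],(390,585),interpolation=cv2.INTER_CUBIC))
cv2.imwrite("pics/p5.png",np.hstack(ims))
E
```

```text
time: 4.08
tcp_pos: [0.5352, 0.1034, 0.0217]
tool_rot: [-0.001, 0.656, 0.755, -0.001]
contact_force: [0.4, 0.1, 0.2]
grip_width: 0.0808
grasp_force: 0.0
t 4.0833 tcp [0.5352 0.1034 0.0217] shift [ 0.3  1.4 -2.3] turn [-0.12  0.01  0.01] w 0.0808 F [0.4 0.1 0.2] q [ 0.19  0.52 -0.19  0.86  0.    1.62]
```

View pics/p5.png

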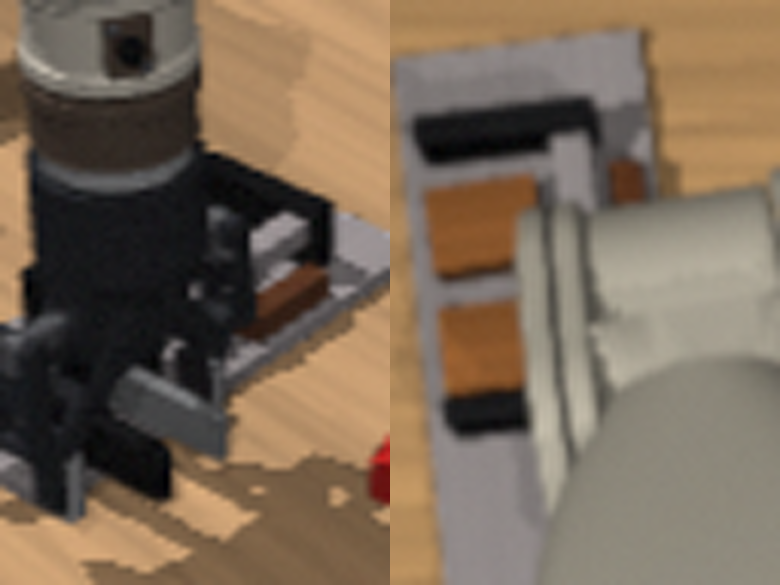

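The top view is clear enough to judge the jaw. It has walked in from the plate end and has a small gap left to the far block at (480,165). The ratchet works, so pulls 2 and 3 follow.

```bash
python3 -m inch '[0,0,0,0,1,-1,0.5, 0,0,0,0,0,0,0.2, 0,0,0,0,0,0,-0.1, 0,0,0,0,0,0,-0.4, 0,0,0,0,0,0,-0.4, 0,0,0,0,0,0,-0.4, 0,0,0,0,0,0,-0.4, 0,0,0,0,0,0,-0.4]'
python3 -m inch '[0,0,0,0,0,0,0.9, 0,0,0,0,0,0,0.9, 0,0,0,0,0,0,0.9, 0,0,0,0,0,0,0.9, 0,0,0,0,0,0,0.9, 0,0,0,0,0,0,0.9, 0,0,0,0,0,0,0.9]' | grep -E "time|tcp|width"
python3 -m inch '[0,0,0,0,0,0,0.5, 0,0,0,0,0,0,0.2, 0,0,0,0,0,0,-0.1, 0,0,0,0,0,0,-0.4, 0,0,0,0,0,0,-0.4, 0,0,0,0,0,0,-0.4, 0,0,0,0,0,0,-0.4, 0,0,0,0,0,0,-0.4]'
python3 -m inch '[0,0,0,0,0,0,0.9, 0,0,0,0,0,0,0.9, 0,0,0,0,0,0,0.9, 0,0,0,0,0,0,0.9, 0,0,0,0,0,0,0.9, 0,0,0,0,0,0,0.9, 0,0,0,0,0,0,0.9]' | grep -E "time|tcp|width"
python3 go.py -.07 -.06 .024
cat > look.py <<'E'
from h import *
from go import clamp
import sys
a=snapshot("top")
u,v=w2pix(a,clamp(.04,.02,.03)).astype(int)
for n,p in dict(farblk_farface=(.08,.04,.034),nearblk_farface=(.04,.04,.034)).items():print(n,((w2pix(a,clamp(*p))-[u-40,v-48])*6.1).round())
cv2.imwrite(sys.argv[1],cv2.resize(a["color"][v-48:v+48,u-40:u+40,::-1],(488,586),interpolation=cv2.INTER_CUBIC))
E
python3 look.py pics/p6.png
```

```text
time: 4.85
tcp_pos: [0.5381, 0.1039, 0.0266]
tool_rot: [0.001, 0.655, 0.755, 0.001]
contact_force: [-5.0, -1.2, 18.8]
grip_width: 0.026
grasp_force: 14.3
time: 5.43
tcp_pos: [0.5362, 0.1035, 0.0228]
grip_width: 0.0814
time: 6.1
tcp_pos: [0.5381, 0.1039, 0.0266]
tool_rot: [0.001, 0.655, 0.755, 0.001]
contact_force: [-3.5, -0.8, 19.8]
grip_width: 0.0259
grasp_force: 14.7
time: 6.68
tcp_pos: [0.5362, 0.1035, 0.0227]
grip_width: 0.081
t 6.6833 tcp [0.5362 0.1035 0.0227] shift [ 0.3  0.4 -1.3] turn [-0.13  0.    0.01] w 0.081 F [-0.2 -0.4  0.5] q [ 0.19  0.52 -0.19  0.86  0.    1.62]
farblk_farface [192. 214.]
nearblk_farface [201. 301.]
```

View pics/p6.png

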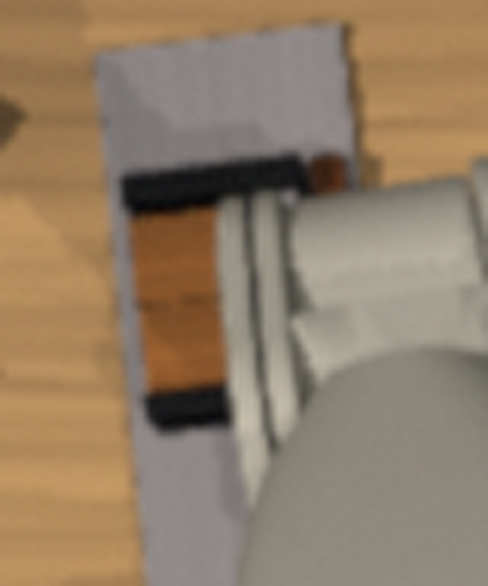

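After three pulls the blocks look closed up: the jaw edge is at about row 210, the block joint at row 300, and the near block is on the near jaw at row 390. A fourth, gentler pull will make it tight.

```bash
python3 -m inch '[0,0,0,0,0,0,0.5, 0,0,0,0,0,0,0.3, 0,0,0,0,0,0,0.2, 0,0,0,0,0,0,0.1, 0,0,0,0,0,0,0.05, 0,0,0,0,0,0,0.05]'
python3 -m inch '[0,0,0,0,0,0,0.0, 0,0,0,0,0,0,-0.1, 0,0,0,0,0,0,-0.1, 0,0,0,0,0,0,-0.1]'
```

```text
time: 7.23
tcp_pos: [0.544, 0.1048, 0.0264]
tool_rot: [0.005, 0.656, 0.755, 0.005]
contact_force: [8.7, 1.0, 2.6]
grip_width: 0.0452
grasp_force: 4.7
time: 7.57
tcp_pos: [0.5444, 0.1048, 0.0271]
tool_rot: [0.005, 0.656, 0.755, 0.006]
contact_force: [8.4, 0.5, 7.3]
grip_width: 0.0385
grasp_force: 13.0
```

```bash
python3 -m inch '[0,0,0,0,0,0,-0.2, 0,0,0,0,0,0,-0.2, 0,0,0,0,0,0,-0.2, 0,0,0,0,0,0,-0.2]'
python3 -m inch '[0,0,0,0,0,0,-0.3, 0,0,0,0,0,0,-0.3, 0,0,0,0,0,0,-0.3, 0,0,0,0,0,0,-0.3]'
```

```text
time: 7.9
tcp_pos: [0.5429, 0.1046, 0.0275]
tool_rot: [0.004, 0.655, 0.755, 0.005]
contact_force: [4.1, 0.9, 13.1]
grip_width: 0.0348
grasp_force: 38.2
time: 8.23
tcp_pos: [0.5422, 0.1045, 0.0277]
tool_rot: [0.004, 0.655, 0.755, 0.004]
contact_force: [1.5, 0.3, 15.9]
grip_width: 0.0329
grasp_force: 57.9
```

The pull has stalled at 33 mm with 58 N of grip, so the blocks are tight. Next I open, lift, and move over the tab.

```bash
python3 -m inch '[0,0,0,0,0,0,0.95, 0,0,0,0,0,0,0.95, 0,0,0,0,0,0,0.95, 0,0,0,0,0,0,0.95, 0,0,0,0,0,0,0.95, 0,0,0,0,0,0,0.95, 0,0,0,0,0,0,0.95]'
python3 -m inch '[0,0,0,0,0,-10,0.95, 0,0,0,0,0,-20,0.95, 0,0,0,0,0,-30,0.95, 0,0,0,0,0,-35,0.95, 0,0,0,0,0,-30,0, 0,0,0,0,0,-10,-1, 0,0,0,0,0,0,-1, 0,0,0,0,0,0,-1, 0,0,0,0,0,0,-1]'
python3 go.py -.0145 .006 .100
python3 - <<'E'
from h import *
from go import clamp
ims=[]
for n in("side","top"):
    a=snapshot(n)
    u,v=w2pix(a,clamp(.02,.0,.03)).astype(int)
    ims.append(cv2.resize(a["color"][v-48:v+48,u-32:u+32,::-1],(390,585),interpolation=cv2.INTER_CUBIC))
cv2.imwrite("pics/p7.png",np.hstack(ims))
E
```

```text
time: 8.82
tcp_pos: [0.5364, 0.1036, 0.0229]
tool_rot: [-0.0, 0.656, 0.755, -0.001]
contact_force: [-1.1, -0.2, -0.1]
grip_width: 0.0831
grasp_force: 0.0
time: 9.57
tcp_pos: [0.5359, 0.1034, 0.1568]
tool_rot: [-0.001, 0.656, 0.755, -0.001]
contact_force: [0.5, -0.4, -0.9]
grip_width: 0.0229
grasp_force: 0.0
t 9.5667 tcp [0.5359 0.1034 0.1568] shift [66.3 56.4 56.6] turn [-0.17  0.01  0.01] w 0.0229 F [ 0.5 -0.4 -0.9] q [ 0.19  0.38 -0.02  1.17 -0.    1.62]
```

View pics/p7.png

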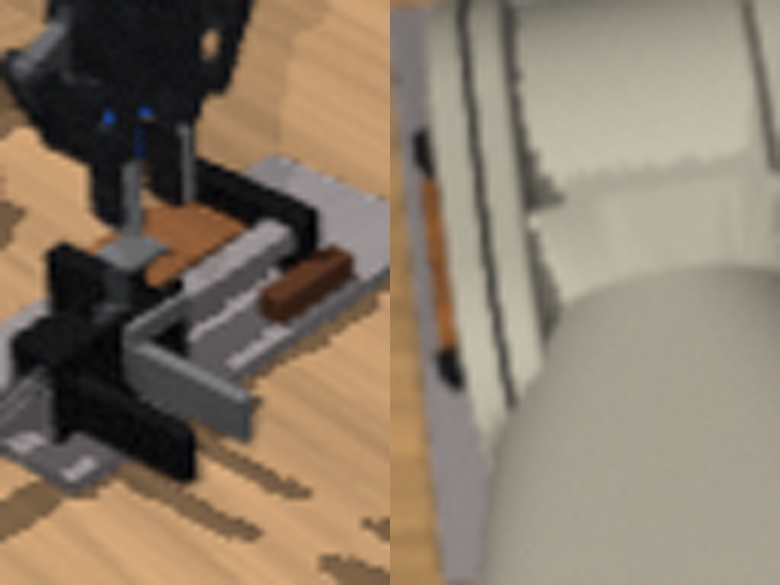

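The side view shows the blocks closed between the jaws at (170,240), the trigger out again, and the tab at (137,250). I'll cross-check the tab position from the first side picture while moving over it.

```bash
python3 - <<'E'
from h import *
import pickle
s=pickle.load(open("side.pkl","rb"))
print(pix2w(s,(322.5/8)-.5+190,226.5/8-.5+150,.075))
E
python3 -m inch '[0,0,0,22,19,0,-1, 0,0,0,22,19,0,-1, 0,0,0,22,18,0,-1, 0,0,0,0,0,25,-1, 0,0,0,0,0,20,-1, 0,0,0,0,0,10,-1, 0,0,0,0,0,0,-1, 0,0,0,0,0,0,-1, 0,0,0,0,0,0,-1]'
python3 go.py -.0145 .006 .083
```

```text
[0.57633721 0.17435417 0.075     ]
time: 10.42
tcp_pos: [0.5838, 0.1767, 0.104]
tool_rot: [0.0, 0.656, 0.755, 0.0]
contact_force: [-0.3, 0.6, 0.2]
grip_width: 0.0001
grasp_force: 0.0
t 10.4167 tcp [0.5838 0.1767 0.104 ] shift [ 0.5 -1.5 21. ] turn [ 0.05 -0.01 -0.01] w 0.0001 F [-0.3  0.6  0.2] q [0.29 0.54 0.09 1.12 0.   1.72]
```

```bash
python3 -m inch '[0,0,0,0,-3,10,-1, 0,0,0,0,0,6,-1, 0,0,0,0,0,3,-1, 0,0,0,0,0,2,-1, 0,0,0,0,0,0,-1, 0,0,0,0,0,0,-1]'
python3 -m inch '[0,0,0,0,0,2,-1, 0,0,0,0,0,0,-1, 0,0,0,0,0,0,-1]'
```

```text
time: 10.92
tcp_pos: [0.5808, 0.1765, 0.0829]
tool_rot: [0.0, 0.656, 0.755, 0.0]
contact_force: [-0.4, -0.4, 1.7]
grip_width: -0.0001
grasp_force: 0.9
time: 11.17
tcp_pos: [0.5822, 0.1768, 0.0821]
tool_rot: [0.001, 0.656, 0.755, 0.002]
contact_force: [0.3, -1.4, 5.9]
grip_width: 0.0001
grasp_force: 2.7
```

```bash
python3 -m inch '[0,0,0,0,0,2,-1, 0,0,0,0,0,0,-1, 0,0,0,0,0,0,-1]' | grep -E "tcp|force"
python3 -m inch '[0,0,0,0,0,2,-1, 0,0,0,0,0,0,-1, 0,0,0,0,0,0,-1]'| grep -E "tcp|force"
```

```text
tcp_pos: [0.5836, 0.177, 0.0812]
contact_force: [2.9, -1.3, 7.3]
grasp_force: 4.0
tcp_pos: [0.5851, 0.1772, 0.0802]
contact_force: [3.8, -0.2, 9.7]
grasp_force: 5.2
```

```bash
python3 -m inch '[0,0,0,0,-3,2,-1, 0,0,0,0,0,0,-1, 0,0,0,0,0,0,-1, 0,0,0,0,0,0,-1]'
python3 -m inch '[0,0,0,0,-1,2,-1, 0,0,0,0,0,0,-1, 0,0,0,0,0,0,-1, 0,0,0,0,0,0,-1]'
python3 - <<'E'
from h import *
from go import clamp
ims=[]
for n in("side","top"):
    a=snapshot(n)
    u,v=w2pix(a,clamp(.03,.0,.03)).astype(int)
    ims.append(cv2.resize(a["color"][v-48:v+48,u-32:u+32,::-1],(390,585),interpolation=cv2.INTER_CUBIC))
cv2.imwrite("pics/p8.png",np.hstack(ims))
E
```

```text
time: 12.0
tcp_pos: [0.5848, 0.1772, 0.0803]
tool_rot: [0.005, 0.656, 0.755, 0.007]
contact_force: [6.2, -1.7, 13.8]
grip_width: -0.0001
grasp_force: 7.4
time: 12.33
tcp_pos: [0.5857, 0.1774, 0.0795]
tool_rot: [0.007, 0.656, 0.755, 0.009]
contact_force: [8.6, -0.9, 15.7]
grip_width: 0.0001
grasp_force: 8.8
```

View pics/p8.png

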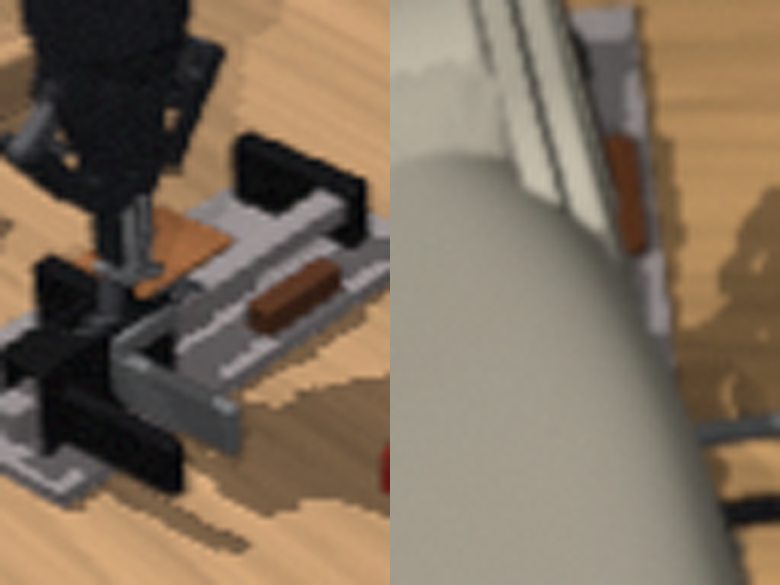

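The side view shows the tab pressed at (128,270) and the far jaw sprung away to (300,190), with the blocks left in place at (180,245). I'll hold a little longer, lift clear, and move aside to inspect.

```bash
python3 -m inch '[0,0,0,0,0,1,-1, 0,0,0,0,0,0,-1, 0,0,0,0,0,0,-1, 0,0,0,0,0,0,-1, 0,0,0,0,0,0,-1, 0,0,0,0,0,0,-1, 0,0,0,0,0,0,-1, 0,0,0,0,0,0,-1, 0,0,0,0,0,0,-1, 0,0,0,0,0,0,-1]'
python3 -m inch '[0,0,0,0,0,0,-1, 0,0,0,0,0,-4,-1, 0,0,0,0,0,-6,-1, 0,0,0,0,0,-10,-1, 0,0,0,0,0,-25,-1, 0,0,0,0,0,-35,-1, 0,0,0,0,0,-35,-1, 0,0,0,0,0,-20,-1, 0,0,0,0,0,0,-1]' | grep tcp
python3 -m inch '[0,0,0,35,-15,0,-1, 0,0,0,35,-15,0,-1, 0,0,0,35,-15,0,-1, 0,0,0,35,-15,0,-1, 0,0,0,35,-15,0,-1, 0,0,0,35,-15,0,-1, 0,0,0,0,0,0,-1, 0,0,0,0,0,0,-1]' | grep tcp
python3 look.py pics/p9.png
```

```text
time: 13.27
tcp_pos: [0.5864, 0.1775, 0.0789]
tool_rot: [0.007, 0.656, 0.755, 0.009]
contact_force: [9.3, 0.4, 17.7]
grip_width: 0.0
grasp_force: 9.2
tcp_pos: [0.5786, 0.1768, 0.2122]
tcp_pos: [0.4556, 0.3725, 0.2049]
farblk_farface [192. 214.]
nearblk_farface [201. 301.]
```

View pics/p9.png

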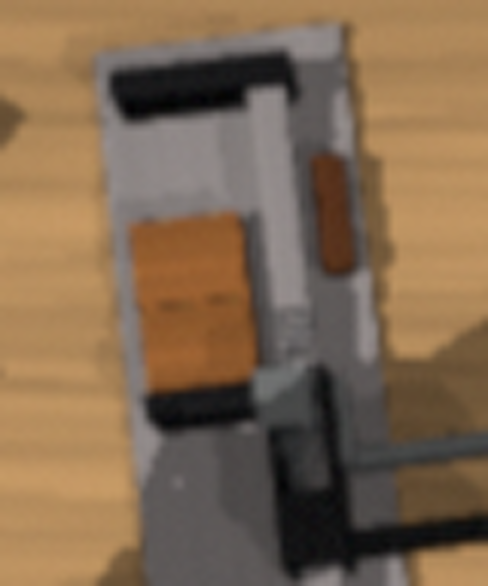

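The jaw is back at its starting place at the plate's end, around rows 55–115. The two blocks are touching (joint at row 300) and tight on the near jaw at row 390, and the trigger is out.

```bash
python3 -c "
from bench import *
print(sign_off())"
```

```text
the job is handed in; nothing more can be done
None
```

I've handed the job in: four trigger pulls closed both blocks up against the near jaw, the tab press sprang the far jaw fully open, and the last picture shows the blocks still closed up (the sign-off gave no verdict).

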